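# Refit the bird feeder's twist cap

## Task

The twist cap of the plastic bird feeder hangs by its neck in the slotted aluminium stand: take it by its wing grip, draw it out through the open end of the slot and bring it over the feeder. Turn it until the four splines of its stem mesh with the cross-shaped socket in the feeder's collar, slide it in and press it fully home against the spring. Finish while still gripping the cap and holding it pressed home (do not let go), and leave the mug, binoculars, hummingbird feeder and field guide stand alone.

Things in the scene. Friction and masses are not known exactly. Their poses are not given: they have to be found in the camera images.
- cap_grip (a point): Where to hold the loose twist cap (green plastic, about 110 g): point on the cap's axis in its upright wing grip, a flat bar 50 mm long along own x, 12 mm thick along own y. It lies 18 mm below the bar's top, 26 mm above the disc's top face, 32 mm above the disc's underside. Own z points up along the axis.
- cap: The same twist cap: origin on the axis at the underside of its disc (60 mm wide, 6 thick). Below, white stem: round neck 10 mm wide, 0 to -14 mm; four splines, a cross along own x and y, 30 mm tip to tip, each 8 mm thick, lower edges rounded, -14 to -32 mm; round nose 8 mm wide, tapered to 3 mm in its last 6 mm, tip at -46 mm.
- slot_end (a point): Aluminium stand (fixed, place varies): middle of the open end of its slot at the arm's top face, 100 mm above the ledge. Own x points into the slot; the way out is own -x. Slot 16 mm wide, 76 long; arm 6 mm thick, 60 wide. Cap axis starts 30 to 60 mm inside. With the axis 25 mm outside the splines are clear of the arm, at 35 mm the disc too.
- stand: The same stand, 100 mm high, origin under the arm on the ledge, 30 mm inside the slot's open end, axes as slot_end. The cap's disc rests on the arm with the neck in the slot and the splines below the arm: it can rise at most 8 mm and turn freely, but cannot be lifted out before it is drawn out of the open end.
- mouth (a point): Bird feeder (fixed, place and yaw vary): centre of the cross-shaped socket in the flat top of its white round collar (73 mm wide), 145 mm above the ledge. The crossing slots run along own x and y, each 33 mm long, 10.5 mm wide; z up. Any of the four ways round fits. The collar is 53 mm tall.
- feeder: The same feeder, origin at its foot 145 mm below mouth, same axes; reservoir 100 mm wide, tray 156 mm wide. The nose enters at any yaw; splines out of line stop on the collar with cap_grip 64 mm above mouth. In line, cap_grip is 42 mm above mouth when the nose meets the spring seat, and 32 mm when home, disc on collar.
- seat (a joint): Spring-loaded seat at the bottom of the socket, pushed down by the nose: 0 when free (its top 36 mm below the mouth), 0.010 m when the cap is fully home. The spring pushes back with 4 N at first and 8 N fully home, so an unheld cap rises again by 10 mm.
- mug: Red ceramic mug, 80 mm wide, 95 mm high, bystander; origin at the centre of its foot.
- binoculars: Stainless binoculars standing on end, about 115 x 50 mm, 142 mm high, bystander; origin at the centre of the foot.
- hummingbird_feeder: Glass hummingbird feeder, 124 mm wide, 157 mm high, bystander; origin at the centre of its foot.
- guide_stand: Fixed aluminium field guide stand with a book, 120 x 180 mm, 175 mm high, off to the left side, bystander; origin at the centre of its foot.
Things that resemble listed ones, but are neither listed nor needed, are in the scene too. Of the things shaped like the cap, the green one is meant.

How it is judged:
On the way, in this order (a step that is already met when the one before it is completed fails the run):
1. the cap has been drawn out through the open end of the slot (x of cap_grip in the frame of slot_end below -0.012 m and contact force between the fingers and cap above 2 N), for 0.1 s.
2. the splines have meshed: the held cap stands in the socket with its splines below the collar's top (horizontal distance between cap_grip and mouth below 0.004 m and z of cap_grip in the frame of mouth below 0.05 m and (angle between the x axis of cap_grip and the x axis of mouth, either way round below 0.12 rad or angle between the x axis of cap_grip and the y axis of mouth, either way round below 0.12 rad) and contact force between the fingers and cap above 2 N), for 0.1 s.
At the end, for the whole second after the job is handed in: The cap is meshed in the feeder's socket (axis within 4 mm, upright within 5 degrees, splines in line with the slots within 7 degrees), its disc within 3.5 mm of the collar's top, the spring seat pushed down by more than 6.5 mm, still, and the fingers still grip it (more than 2 N) at the end (horizontal distance between cap_grip and mouth below 0.004 m and z of cap_grip in the frame of mouth between 0.0285 and 0.0355 m and angle between cap_grip's own z axis and vertical below 0.09 rad and (angle between the x axis of cap_grip and the x axis of mouth, either way round below 0.12 rad or angle between the x axis of cap_grip and the y axis of mouth, either way round below 0.12 rad) and value of joint seat above 0.0065 m and contact force between the fingers and cap above 2 N and linear speed of cap below 0.02 m/s); the arm keeps its last pose, push and grip.
It fails at once if the mug is disturbed (moved more than 30 mm or tipped) (distance of mug from where it was at the start of the episode above 0.03 m or angle between mug's own z axis and vertical above 0.3 rad).
It fails at once if the binoculars is disturbed (moved more than 30 mm or tipped) (distance of binoculars from where it was at the start of the episode above 0.03 m or angle between binoculars's own z axis and vertical above 0.3 rad).
It fails at once if the hummingbird feeder is disturbed (moved more than 30 mm or tipped) (distance of hummingbird_feeder from where it was at the start of the episode above 0.03 m or angle between hummingbird_feeder's own z axis and vertical above 0.3 rad).
It fails at once if the field guide stand is pushed (contact force between the arm and guide_stand above 15 N).
It also fails if it takes over 53 s, if anything falls off the work surface, if the arm or the gripper's body presses on something with over 40 N, if the wrist force passes 120 N, or if a joint passes its speed limit or range.

## Robot

A 6-joint arm with a two-finger parallel gripper is mounted at the origin on the work surface. World frame = base frame: x ahead of the robot, y to its left, z up, the work surface at z = 0. Lengths are in m, angles in rad, forces in N, time in s.
With the tool pointing down it reaches from about 0.25 to 0.775 m from the base axis. Payload 4 kg.
Tool frame: the origin (TCP) lies midway between the tips of the shut fingers; the grasp point (between the pads) lies grip_point_offset behind it (grip_point_offset is the distance from the TCP to the grasp point, in m); z points along the fingers, y is the line along which they close (so a half turn about z gives the same grasp; the last joint's range is limited). The gripper opens to 94 mm and grips with 3 to 60 N. Pads are 16 mm wide; open, the fingers measure 119 mm over their backs; the gripper's body (75 mm by 177 mm) begins 78 mm behind the grasp point.
Start: joints at [1.004, 0.087, 1.371, -0, 1.684, -0.103], TCP at [0.246, 0.492, 0.206] pointing down, gripper open.
Joint ranges: [-3.1, 3.1], [-0.76, 2.03], [0.27, 2.55], [-1.08, 4.22], [0.17, 2.65], [-2.57, 2.57]. Speed limits (rad/s): [2.79, 2.79, 3.14, 3.14, 3.14, 3.14].

## Interface

Orientations are given as [roll, pitch, yaw] about the fixed x, y, z axes, in that order (R = Rz(yaw) Ry(pitch) Rx(roll)).
In Python, from bench import * gives the robot as it stands. The module is installed in compiled form; this text tells all that it offers.
- The arm moves only by the tool apply_moves, never from a script. Its argument "commands" is a list of rows, each a list of 7 numbers: the turn, a rotation vector about the world's x, y, z in rad, then the shift along the world's x, y, z in m, then the opening in per cent of the stroke, from 0 (shut) to 100 (fully open). In form: [[ax, ay, az, x, y, z, jaw], ...]. A call has exactly 5 rows; each row is the pose to reach, as a shift and turn from the pose commanded when the call began; what a row does not reach only later rows make up. A row lasts 1/10 s, in which the tool goes at most 50 mm and 8.59 degrees, less where a joint would pass 70% of its speed; a pose out of reach is approached as far as the arm can. A call with a gripper value outside its range is refused whole. The fingers move at their own pace and stop on an object; the grip force is fixed at half the most. Time passes only in rows, so rows that repeat a pose let the fingers close, or fill a call up. It gives the time, the measured TCP pose, the force, the opening and the grip force at its end, in the units of the state.
- get_obs(): the state, without advancing time (a new reading comes with each control period).
- snapshot(name): name is "side" or "top" or "wrist"; returns a dict with "pixels" (480x640x3 uint8, red, green, blue), "vertical_fov" (degrees; the focal length in pixels is half the picture's height over the tangent of half this angle, whatever the lens; pixels are square), "cx", "cy" (the principal point, pixels), "rvec" (rotation vector, rad) and "tvec" (3), from world to camera coordinates, as OpenCV has them. Camera axes: x right, y down, z forward; pixel columns grow to the right and rows downward; lengths in m; the calibration is good to about 2 mm. The wrist camera is an equidistant fisheye: a pixel r from the principal point sees the ray r / f radians off the axis. A picture is of the moment at which its call begins. There is no depth.
- close_job(): hands the job in; it is judged then, once.
Trained networks look in the newest picture that a camera, given by its name, has taken for a name from the list of things; names that differ only in an ending like _2 or _b are one class to them, and where a whole thing is asked for, a point or a joint stands for the part that bears it (a point fixed in the world has none). Each returns a list of dicts, best first, with "score" (0 to 1); they miss things now and then, are a little off and sometimes report something else, mostly with a low value. They report only what shows in the picture. A call takes as long as a camera call. They do not tell look-alikes from the thing itself.
- masks_of(camera, query): "mask" (480x640 bool, what is visible of it) and "extent" ([left, top, right, bottom] in pixels, round what is visible of it).
- place_of(camera, query): "pixel" ([column, row] in pixels: a listed point, or the origin of a listed thing).
The state is a dict: "time": time; "joint_positions": joint angles; "qvel": joint speeds; "joint_torque": joint torques, N m; "tool_pos": TCP position; "ee_rot": TCP orientation; "wrist_force": force on the tool from outside, world axes, zero at the start; "wrist_torque": the same for the moment, N m; "width": finger opening in m; "finger_force": force on a finger pad.
Only numpy, scipy, OpenCV 4.12 (cv2) and the standard library are available. Lean on these libraries where they do the work, as an engineer would, in place of code of your own. Each camera call takes 0.05 s, during which the arm holds its last target. There are 200 camera calls.

## Working session

There is one attempt and no reset: what is moved stays moved. The work goes in short steps, Python scripts to look and compute and a tool call to move; the robot and the scene stay as the last step left them, time stands still between calls to the robot, and variables do not carry over. Pictures are saved under pics/ and viewed, at most 10 in all, crops included, and the job is handed in when it is done.

Besides the shell and the picture viewer there is one more tool, called by a JSON object that holds its "fn" and its "kwargs", one argument or row to a line. apply_moves: Moves the arm, as the interface text tells. Its arguments: {"type":"object","properties":{"commands":{"type":"array"}},"required":["commands"]}

```bash
mkdir -p pics; cat > h.py <<'E'
from bench import *
import numpy as np, cv2
def snap(n):
    s=snapshot(n); s['f']=240/np.tan(np.radians(s['vertical_fov'])/2); s['R']=cv2.Rodrigues(np.array(s['rvec'],float))[0]; s['t']=np.array(s['tvec'],float).ravel(); s['n']=n; return s
def ray(s,px):
    v=np.array([px[0]-s['cx'],px[1]-s['cy']])/s['f']
    if s['n']=='wrist':
        r=np.linalg.norm(v); d=np.array([*(v/max(r,1e-9)*np.sin(r)),np.cos(r)])
    else: d=np.array([*v,1.])
    return -s['R'].T@s['t'], s['R'].T@d
def atz(s,px,z):
    c,d=ray(s,px); return c+d*(z-c[2])/d[2]
def proj(s,p):
    q=s['R']@np.array(p,float)+s['t']
    if s['n']=='wrist':
        r=np.linalg.norm(q[:2]); th=np.arctan2(r,q[2]); v=q[:2]/max(r,1e-9)*th
    else: v=q[:2]/q[2]
    return v*s['f']+[s['cx'],s['cy']]
def tri(*sp):
    A=np.zeros((3,3));b=np.zeros(3)
    for s,p in sp:
        c,d=ray(s,p); d=d/np.linalg.norm(d); M=np.eye(3)-np.outer(d,d); A+=M;b+=M@c
    return np.linalg.solve(A,b)
def save(s,name,box=None,k=1):
    im=s['pixels'][:,:,::-1]
    if box: im=im[box[1]:box[3],box[0]:box[2]]
    cv2.imwrite('pics/'+name,cv2.resize(im,None,fx=k,fy=k,interpolation=cv2.INTER_CUBIC))
E
python3 - <<'E'
from h import *
print(get_obs())
S={n:snap(n) for n in('side','top','wrist')}
for n,s in S.items(): save(s,n+'0.png'); print(n,s['f'],-s['R'].T@s['t'])
for q in('cap_grip','slot_end','mouth','cap','mug','binoculars','hummingbird_feeder','guide_stand'):
  for n in S: print(q,n,[(np.round(d['pixel']),round(d['score'],2)) for d in place_of(n,q)][:4])
cv2.imwrite('pics/st0.png',cv2.resize(np.hstack([S['side']['pixels'],S['top']['pixels']])[:,:,::-1],(800,300),interpolation=cv2.INTER_AREA))
E
```

```text
{'time': 0.0, 'joint_positions': array([ 1.00392389e+00,  8.79492664e-02,  1.37227379e+00, -6.31517856e-05,
        1.68357353e+00, -1.03110919e-01]), 'qvel': array([ 0.00012101,  0.00072935,  0.00116452, -0.00112261,  0.0015132 ,
       -0.0018211 ]), 'joint_torque': array([-6.16566085e-04, -3.40177524e+01, -3.02425110e+01,  7.17893173e-02,
        3.30612890e-02, -1.60436202e-04]), 'tool_pos': array([0.24575376, 0.49142252, 0.20429739]), 'ee_rot': array([-3.13939396e+00, -1.64414819e-04,  2.67782392e+00]), 'wrist_force': array([-0.7070574 ,  0.44695594, -0.21746591]), 'wrist_torque': array([-0.04225948, -0.0558616 ,  0.00870272]), 'finger_force': 0.0, 'width': 0.09432291945330808}
side 444.6570224562287 [-0.15812342 -0.75349309  1.02510647]
top 529.3669906543006 [0.44619212 0.06770774 1.41296889]
wrist 371.64829954431775 [0.18532119 0.52209946 0.38248075]
cap_grip side [(array([384., 293.]), 0.89), (array([438., 331.]), 0.81), (array([349., 283.]), 0.69), (array([340., 329.]), 0.65)]
cap_grip top [(array([470., 211.]), 0.91), (array([399., 292.]), 0.89), (array([425., 241.]), 0.75)
[... 290 characters left out ...]
array([347., 283.]), 0.73), (array([450., 333.]), 0.63), (array([372., 367.]), 0.61)]
cap top [(array([482., 202.]), 0.94), (array([392., 304.]), 0.67), (array([354., 243.]), 0.65), (array([461., 306.]), 0.6)]
cap wrist []
mug side [(array([360., 262.]), 0.83)]
mug top [(array([324., 184.]), 0.84)]
mug wrist []
binoculars side [(array([402., 282.]), 0.94)]
binoculars top [(array([383., 179.]), 0.98), (array([432., 259.]), 0.5)]
binoculars wrist []
hummingbird_feeder side [(array([440., 403.]), 0.93)]
hummingbird_feeder top [(array([523., 275.]), 0.73)]
hummingbird_feeder wrist []
guide_stand side [(array([212., 222.]), 0.87)]
guide_stand top [(array([120., 291.]), 0.78)]
guide_stand wrist []
```

View pics/top0.png

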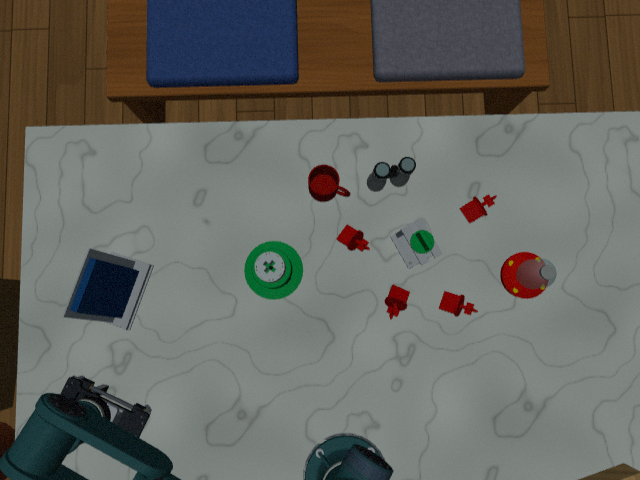

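View pics/side0.png

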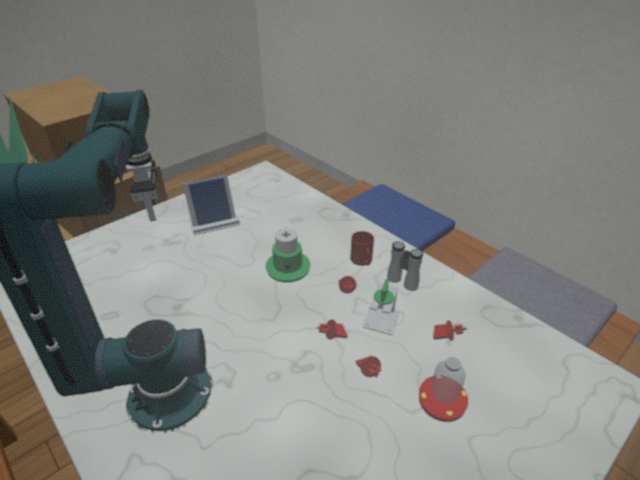

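The green cap hangs in the stand at top (422,241) and side (384,293). The four red ones at top (470,211), (399,292), (349,236) and (460,303) lie loose and are look-alikes; only the green one fits. The feeder's mouth is at top (270,266). I'll enlarge to confirm.

```bash
python3 - <<'E'
from h import *
s=snap('side');t=snap('top')
def P(n,q): return [d['pixel'] for d in place_of(n,q)]
g=tri((s,[384,293]),(t,[425,241])); print('grip tri',g)
print('grip', [atz(t,p,.132) for p in P('top','cap_grip')])
print('slot',atz(t,P('top','slot_end')[0],.1), atz(s,P('side','slot_end')[0],.1))
m=P('top','mouth')[0]; print('mouth',atz(t,m,.145),atz(s,P('side','mouth')[0],.145),tri((t,m),(s,P('side','mouth')[0])))
for q in('mug','binoculars','hummingbird_feeder','guide_stand'): print(q,atz(t,P('top',q)[0],0))
a=cv2.resize(t['pixels'][205:285,375:475],(800,640)); b=cv2.resize(s['pixels'][260:345,340:425],(640,640))
c=cv2.resize(t['pixels'][226:306,230:310],(640,640))
cv2.imwrite('pics/c1.png',cv2.resize(np.hstack([a,b,c]),(800,246),interpolation=cv2.INTER_AREA)[:,:,::-1])
E
```

```text
grip tri [ 0.58708251 -0.20922404  0.12273352]
grip [array([ 0.66053033, -0.32045973,  0.132     ]), array([ 0.58280358, -0.20753932,  0.132     ]), array([ 0.6075819 , -0.02054584,  0.132     ]), array([ 0.45321795, -0.138688  ,  0.132     ]), array([ 0.43661211, -0.25273666,  0.132     ])]Traceback (most recent call last):
  File "<stdin>", line 6, in <module>
IndexError: list index out of range
```

```bash
cat >> h.py <<'E'
def P(s,q,k=4):
    for _ in range(k):
        r=place_of(s['n'],q)
        if r: return [np.array(d['pixel']) for d in r]
        snap(s['n'])
    return [np.array([np.nan,np.nan])]
E
python3 - <<'E'
from h import *
s=snap('side');t=snap('top')
for q,z in(('slot_end',.1),('mouth',.145)):
  a=P(t,q)[0];b=P(s,q)[0]; print(q,a,b,atz(t,a,z),atz(s,b,z),tri((t,a),(s,b)))
for q in('mug','binoculars','hummingbird_feeder','guide_stand'): print(q,atz(t,P(t,q)[0],0))
a=cv2.resize(t['pixels'][205:285,375:475],(800,640)); b=cv2.resize(s['pixels'][260:345,340:425],(640,640))
c=cv2.resize(t['pixels'][226:306,230:310],(640,640))
cv2.imwrite('pics/c1.png',cv2.resize(np.hstack([a,b,c]),(800,246),interpolation=cv2.INTER_AREA)[:,:,::-1])
E
```

```text
slot_end [433.1 260.8] [378.8 305.9] [ 0.53914557 -0.23148512  0.1       ] [ 0.55625675 -0.21980345  0.1       ] [ 0.53977071 -0.22905865  0.11839068]
mouth [273.2 267.6] [284.4 234.3] [0.53022296 0.16311924 0.145     ] [0.5343623  0.17500492 0.145     ] [0.52807204 0.16347058 0.15490859]
mug [0.76262939 0.0287128  0.        ]
binoculars [ 0.77399234 -0.13705546  0.        ]
hummingbird_feeder [ 0.50842095 -0.48730726  0.        ]
guide_stand [0.48515256 0.57963319 0.        ]
```

View pics/c1.png

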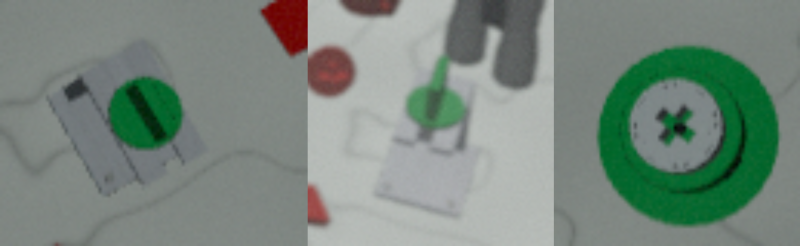

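The crop confirms the green cap in the slot. Its bar runs at about 30° world yaw, and the slot's open end points towards −x. I'll go over the feeder first for a close look.

{"fn": "apply_moves", "kwargs": {
  "commands": [
    [0, 0, -0.15, 0.02, -0.035, 0.02, 100],
    [0, 0, -0.3, 0.04, -0.07, 0.04, 100],
    [0, 0, -0.45, 0.06, -0.11, 0.04, 100],
    [0, 0, -0.6, 0.08, -0.15, 0.04, 100],
    [0, 0, -0.74, 0.1, -0.19, 0.04, 100]
  ]
}}

```text
time: 2.55
tool_pos: [0.3466, 0.3005, 0.2459]
ee_rot: [3.14, -0.0, 1.932]
wrist_force: [0.2, 0.1, 0.4]
width: 0.0939
finger_force: 0.0
```

{"fn": "apply_moves", "kwargs": {
  "commands": [
    [0, 0, -0.15, 0.02, -0.035, 0, 100],
    [0, 0, -0.3, 0.04, -0.07, 0, 100],
    [0, 0, -0.45, 0.06, -0.11, 0, 100],
    [0, 0, -0.6, 0.09, -0.14, 0, 100],
    [0, 0, -0.74, 0.124, -0.17, 0, 100]
  ]
}}

```text
time: 3.05
tool_pos: [0.4707, 0.1304, 0.2462]
ee_rot: [3.14, -0.001, 1.192]
wrist_force: [0.3, 0.6, -0.2]
width: 0.0939
finger_force: 0.0
```

{"fn": "apply_moves", "kwargs": {
  "commands": [
    [0, 0, -0.15, 0, 0, -0.01, 100],
    [0, 0, -0.3, 0, 0, -0.02, 100],
    [0, 0, -0.45, 0, 0, -0.03, 100],
    [0, 0, -0.6, 0, 0, -0.035, 100],
    [0, 0, -0.67, 0, 0, -0.035, 100]
  ]
}}

```text
time: 3.55
tool_pos: [0.4695, 0.1317, 0.2093]
ee_rot: [-3.141, 0.002, 0.523]
wrist_force: [0.5, 0.2, 0.3]
width: 0.0937
finger_force: 0.0
```

```bash
python3 - <<'E'
from h import *
w=snap('wrist');o=get_obs();print(o['tool_pos'],o['ee_rot'],o['time'],-w['R'].T@w['t'],w['R'][2],grip_point_offset if 'grip_point_offset' in globals() else None)
m=P(w,'mouth')[0];print(m,atz(w,m,.145))
for d in masks_of('wrist','mouth'): print(d['extent'],d['score'])
c=proj(w,[.53,.165,.145]).astype(int);print(c)
np.save('w.npy',w['pixels'])
x,y=np.clip(c-75,0,None);save(w,'w1.png',[x,y,x+150,y+150],4)
E
```

```text
[0.46976197 0.13175591 0.20987536] [-3.14130921e+00  1.12564686e-03  5.22760765e-01] 3.6 [0.53012137 0.16569422 0.38723969] [-0.20842191 -0.12005584 -0.97064252] 0.0188
[317.1 146.7] [0.53460842 0.17070102 0.145     ]
[239.8, 75.2, 397.6, 226.3] 0.72
[321 157]
```

View pics/w1.png

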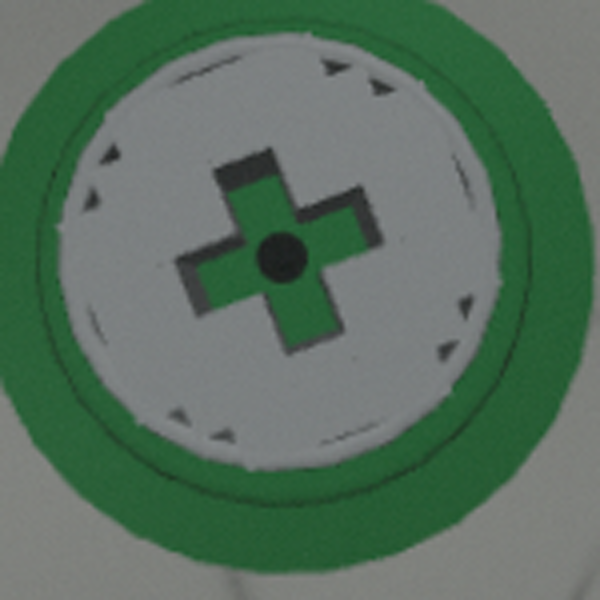

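The close view shows the white collar with its cross socket centred at crop (280,252), i.e. pixel (316,145), turned about 20°. I'll fit it from the eight arm corners.

```bash
python3 - <<'E'
from h import *
w=snap('wrist')
c=np.array([[213,172],[272,149],[362,186],[384,242],[343,332],[290,354],[200,316],[177,262]])/4+[246,82]-.375
W=np.array([atz(w,p,.145) for p in c]);print(W[:,:2].mean(0))
mod=[]
M=np.array([[16.5,5.25],[16.5,-5.25],[5.25,-16.5],[-5.25,-16.5],[-16.5,-5.25],[-16.5,5.25],[-5.25,16.5],[5.25,16.5]])/1000
for k in range(0,8,2):
  for o in (M,M[::-1]):
    A,inl=cv2.estimateAffinePartial2D(np.roll(o,k,0),W[:,:2],method=cv2.RANSAC,ransacReprojThreshold=.004)
    if A is not None and inl.sum()>6: print(A[:,2],np.degrees(np.arctan2(A[1,0],A[0,0])),np.hypot(A[0,0],A[1,0]))
# collar circle: white pixels
im=w['pixels'].astype(int);m=((abs(im[...,0]-im[...,1])<25)&(im[...,1]>90)).astype(np.uint8)
n,l,st,ce=cv2.connectedComponentsWithStats(m); k=l[185,345];
ct=max(cv2.findContours((l==k).astype(np.uint8),0,1)[0],key=cv2.contourArea)[:,0]
Q=np.array([atz(w,p,.145)[:2] for p in ct.astype(float)]);(cx,cy),r=cv2.minEnclosingCircle(Q.astype(np.float32));
s=np.linalg.lstsq(np.c_[2*Q,np.ones(len(Q))],(Q**2).sum(1),rcond=None)[0];print(k,len(Q),cx,cy,r,s[:2],np.sqrt(s[2]+s[0]**2+s[1]**2))
E
```

```text
[0.53587754 0.17290751]Traceback (most recent call last):
  File "<stdin>", line 9, in <module>
cv2.error: OpenCV(4.12.0) /io/opencv/modules/calib3d/src/ptsetreg.cpp:1108: error: (-215:Assertion failed) count >= 0 && to.checkVector(2) == count in function 'estimateAffinePartial2D'
```

```bash
python3 - <<'E'
from h import *
w=snap('wrist')
c=np.array([[213,172],[272,149],[362,186],[384,242],[343,332],[290,354],[200,316],[177,262]])/4+[246,82]-.375
W=np.array([atz(w,p,.145) for p in c])[:,:2]
a=W[:4]-W[[5,4,7,6]] if 0 else np.array([W[0]-W[5],W[1]-W[4],W[2]-W[7],W[3]-W[6]])
print(np.degrees(np.arctan2(a[:,1],a[:,0]))%90,np.linalg.norm(a,axis=1))
im=w['pixels'].astype(int);m=((abs(im[...,0]-im[...,1])<25)&(im[...,1]>90)).astype(np.uint8)
n,l,st,ce=cv2.connectedComponentsWithStats(m); k=l[165,340]
ct=max(cv2.findContours((l==k).astype(np.uint8),0,1)[0],key=cv2.contourArea)[:,0]
Q=np.array([atz(w,p,.145)[:2] for p in ct.astype(float)])
s=np.linalg.lstsq(np.c_[2*Q,np.ones(len(Q))],(Q**2).sum(1),rcond=None)[0];print(k,len(Q),s[:2],np.sqrt(s[2]+s[0]**2+s[1]**2))
E
```

```text
[52.8954144  51.30216799 52.80279356 52.43730049] [0.03246853 0.03222044 0.03246882 0.03225843]
3 311 [0.53539641 0.17251271] 0.035547381198835395
```

{"fn": "apply_moves", "kwargs": {
  "commands": [
    [0, 0, 0, 0.005, -0.04, 0, 100],
    [0, 0, 0, 0.013, -0.088, 0, 100],
    [0, 0, 0, 0.021, -0.136, 0, 100],
    [0, 0, 0, 0.028, -0.184, 0, 100],
    [0, 0, 0, 0.034, -0.232, 0, 100]
  ]
}}

```text
time: 4.3
tool_pos: [0.5043, -0.1019, 0.2109]
ee_rot: [3.141, -0.001, 0.529]
wrist_force: [0.5, -0.0, -0.2]
width: 0.0938
finger_force: 0.0
```

{"fn": "apply_moves", "kwargs": {
  "commands": [
    [0, 0, 0, 0.008, -0.045, 0, 100],
    [0, 0, 0, 0.016, -0.09, 0, 100],
    [0, 0, 0, 0.023, -0.13, 0, 100],
    [0, 0, 0, 0.025, -0.136, 0, 100],
    [0, 0, 0, 0.025, -0.136, 0, 100]
  ]
}}

```text
time: 4.8
tool_pos: [0.529, -0.237, 0.21]
ee_rot: [-3.141, 0.0, 0.526]
wrist_force: [0.2, 0.7, 0.2]
width: 0.0941
finger_force: 0.0
```

```bash
python3 - <<'E'
from h import *
w=snap('wrist');o=get_obs();print(o['tool_pos'],o['ee_rot'],o['time'],-w['R'].T@w['t'])
for q,z in(('cap_grip',.132),('slot_end',.1),('cap',.1)):
  print(q,[(p.round(1),atz(w,p,z).round(4)) for p in P(w,q)])
c=proj(w,[.585,-.209,.13]).astype(int)
x,y=np.clip(c-75,0,None);print(x,y);save(w,'w2.png',[x,y,x+150,y+150],4)
E
```

```text
[ 0.52903927 -0.23576235  0.21037053] [-3.14070735e+00 -2.25327966e-04  5.27970999e-01] 4.85 [ 0.5892421  -0.20306123  0.38806515]
cap_grip [(array([324.5, 154.7]), array([ 0.5921, -0.2046,  0.132 ])), (array([316.7, 318.1]), array([ 0.4855, -0.2601,  0.132 ])), (array([491. , 166.7]), array([ 0.6502, -0.3126,  0.132 ])), (array([223.3, 238.2]), array([ 0.5051, -0.1709,  0.132 ]))]
slot_end [(array([326.6, 224.4]), array([ 0.5461, -0.2337,  0.1   ]))]
cap [(array([335.1, 340.6]), array([ 0.4617, -0.292 ,  0.1   ])), (array([515.2, 169.4]), array([ 0.6692, -0.3473,  0.1   ])), (array([198.8, 258.5]), array([ 0.4682, -0.1559,  0.1   ])), (array([322.7, 160.4]), array([ 0.588 , -0.2058,  0.1   ]))]
249 91
```

View pics/w2.png

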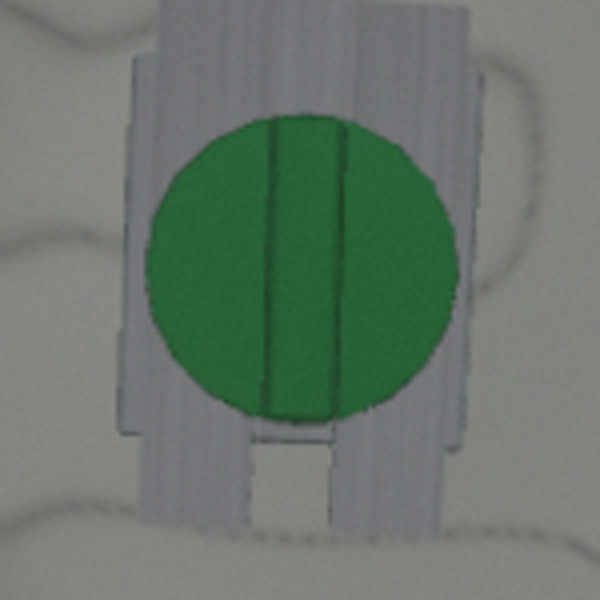

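The wrist view shows the cap disc at crop (302,268), the bar nearly in line with the tool's x, and the slot's open end at crop (290,528).

```bash
python3 - <<'E'
from h import *
w=snap('wrist'); Z=lambda p,z: atz(w,np.array(p)/4+[249,91]-.375,z)[:2]
ang=lambda a,b: np.degrees(np.arctan2(*(a-b)[::-1]))
print('disc',Z([302.5,268.5],.106))
b=[Z(p,.150) for p in([271,118],[264,415],[346,122],[338,418])]
print('bar',np.mean(b,0),ang(b[0],b[1]),ang(b[2],b[3]),np.linalg.norm(b[0]-b[1]),np.linalg.norm(b[0]-b[2]))
a=[Z(p,.1) for p in([140,520],[160,5],[443,530],[470,10])]
print('arm',ang(a[1],a[0]),ang(a[3],a[2]),np.linalg.norm(a[0]-a[2]),'end',Z([290,528],.1),np.mean([a[0],a[2]],0))
E
```

```text
disc [ 0.59047111 -0.2030874 ]
bar [ 0.59048203 -0.20293063] 28.987206062842315 29.02099361957021 0.04792536535492653 0.011907475056256363
arm 27.758797978519215 27.945589564670314 0.06000041457207591 end [ 0.54531347 -0.22687002] [ 0.54605695 -0.22681384]
```

{"fn": "apply_moves", "kwargs": {
  "commands": [
    [0, 0, -0.02, 0.03, 0.016, 0, 100],
    [0, 0, -0.02, 0.0615, 0.033, 0, 100],
    [0, 0, -0.02, 0.0615, 0.033, -0.03, 100],
    [0, 0, -0.02, 0.0615, 0.033, -0.065, 100],
    [0, 0, -0.02, 0.0615, 0.033, -0.098, 100]
  ]
}}

```text
time: 5.55
tool_pos: [0.591, -0.2014, 0.112]
ee_rot: [3.141, -0.001, 0.511]
wrist_force: [-0.5, 0.1, -0.3]
width: 0.0941
finger_force: 0.0
```

{"fn": "apply_moves", "kwargs": {
  "commands": [
    [0, 0, 0, 0, 0, 0, 100],
    [0, 0, 0, 0, 0, 0, 0],
    [0, 0, 0, 0, 0, 0, 0],
    [0, 0, 0, 0, 0, 0, 0],
    [0, 0, 0, 0, 0, 0, 0]
  ]
}}

```text
time: 6.05
tool_pos: [0.5915, -0.2036, 0.1147]
ee_rot: [3.139, -0.002, 0.508]
wrist_force: [-0.3, -0.2, -0.3]
width: 0.0653
finger_force: 0.0
```

{"fn": "apply_moves", "kwargs": {
  "commands": [
    [0, 0, 0, 0, 0, 0, 0],
    [0, 0, 0, 0, 0, 0, 0],
    [0, 0, 0, 0, 0, 0.001, 0],
    [0, 0, 0, 0, 0, 0.003, 0],
    [0, 0, 0, 0, 0, 0.004, 0]
  ]
}}

```text
time: 6.55
tool_pos: [0.5906, -0.2032, 0.1167]
ee_rot: [3.141, -0.0, 0.508]
wrist_force: [-0.1, -0.0, -0.4]
width: 0.0255
finger_force: 0.0
```

```bash
python3 - <<'E'
from h import *
w=snap('wrist');o=get_obs();print(o['tool_pos'],o['ee_rot'],o['time'],o['width'],o['finger_force'],o['wrist_force'])
save(w,'w3.png')
print(proj(w,o['tool_pos']+[0,0,.0188]))
E
```

```text
[ 0.59074376 -0.203156    0.11691587] [ 3.14105700e+00 -3.26940166e-04  5.07831484e-01] 6.6 0.021742446105045152 0.0 [-0.23422949  0.38774714  0.81596349]
[318.66761001 309.41802871]
```

View pics/w3.png

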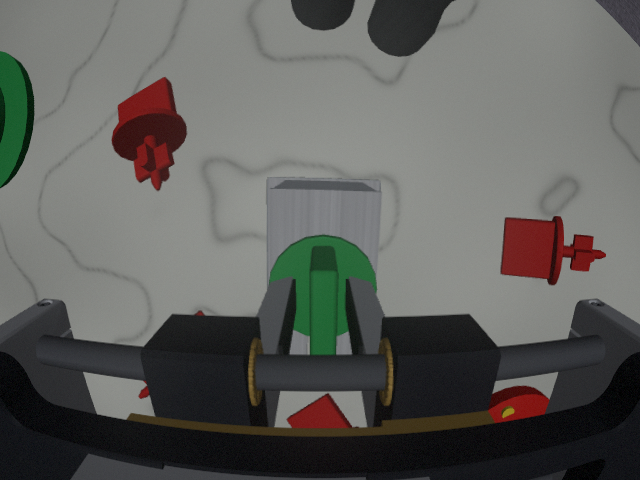

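The picture shows the bar centred between the fingers at (323,300), but they are still closing, so my lift came too early. I'll go back down 4 mm and finish closing.

{"fn": "apply_moves", "kwargs": {
  "commands": [
    [0, 0, 0, 0, 0, -0.004, 0],
    [0, 0, 0, 0, 0, -0.004, 0],
    [0, 0, 0, 0, 0, -0.004, 0],
    [0, 0, 0, 0, 0, -0.004, 0],
    [0, 0, 0, 0, 0, -0.004, 0]
  ]
}}

```text
time: 7.1
tool_pos: [0.5907, -0.2032, 0.1125]
ee_rot: [3.141, -0.0, 0.508]
wrist_force: [0.6, -1.1, 0.9]
width: 0.012
finger_force: 30.0
```

{"fn": "apply_moves", "kwargs": {
  "commands": [
    [0, 0, 0, 0, 0, 0.001, 0],
    [0, 0, 0, 0, 0, 0.002, 0],
    [0, 0, 0, 0, 0, 0.003, 0],
    [0, 0, 0, 0, 0, 0.003, 0],
    [0, 0, 0, 0, 0, 0.003, 0]
  ]
}}

```text
time: 7.6
tool_pos: [0.5905, -0.203, 0.1154]
ee_rot: [-3.141, 0.0, 0.508]
wrist_force: [0.1, -0.6, -2.3]
width: 0.0117
finger_force: 30.0
```

```bash
python3 - <<'E'
from h import *
w=snap('wrist');o=get_obs();print(o['tool_pos'],o['ee_rot'],o['time'],o['width'],o['finger_force'],o['wrist_force'])
save(w,'w4.png',[240,200,400,320],5)
g=o['tool_pos']+[0,0,.0188]; a=o['ee_rot'][2]; x=np.array([np.cos(a),np.sin(a),0])
print('exp far end of bar top',proj(w,g+[0,0,.018]+.025*x), 'disc far edge',proj(w,g+[0,0,-.026]+.03*x))
E
```

```text
[ 0.59045991 -0.20301029  0.115392  ] [-3.14142966e+00  1.64803439e-04  5.07838363e-01] 7.65 0.011629619339492173 29.99966561794281 [-0.15820353 -0.09050723 -1.37633514]
exp far end of bar top [318.27778269 269.81180586] disc far edge [318.69318833 234.60755159]
```

View pics/w4.png

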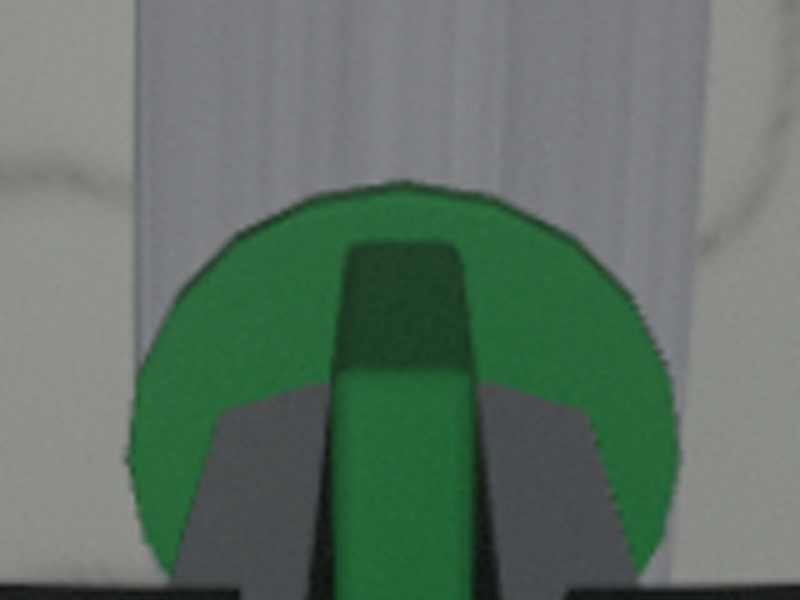

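The grip holds at 30 N with the bar centred. Now I draw the cap out along the slot, then raise it.

{"fn": "apply_moves", "kwargs": {
  "commands": [
    [0, 0, 0, -0.0135, -0.007, 0, 0],
    [0, 0, 0, -0.029, -0.0155, 0, 0],
    [0, 0, 0, -0.046, -0.0245, 0, 0],
    [0, 0, 0, -0.065, -0.0345, 0, 0],
    [0, 0, 0, -0.084, -0.0445, 0, 0]
  ]
}}

```text
time: 8.15
tool_pos: [0.5048, -0.2482, 0.1155]
ee_rot: [3.142, 0.001, 0.508]
wrist_force: [0.1, -1.0, -0.6]
width: 0.0118
finger_force: 30.0
```

{"fn": "apply_moves", "kwargs": {
  "commands": [
    [0, 0, 0, 0, 0, 0, 0],
    [0, 0, 0, 0, 0, 0.02, 0],
    [0, 0, 0, 0, 0, 0.05, 0],
    [0, 0, 0, 0, 0, 0.08, 0],
    [0, 0, 0, 0, 0, 0.105, 0]
  ]
}}

```text
time: 8.65
tool_pos: [0.5068, -0.2475, 0.2224]
ee_rot: [3.14, -0.001, 0.508]
wrist_force: [0.1, -0.0, -1.5]
width: 0.012
finger_force: 30.0
```

{"fn": "apply_moves", "kwargs": {
  "commands": [
    [0, 0, 0.05, 0.003, 0.03, 0, 0],
    [0, 0, 0.12, 0.006, 0.075, 0, 0],
    [0, 0, 0.2, 0.009, 0.122, 0, 0],
    [0, 0, 0.3, 0.012, 0.17, 0, 0],
    [0, 0, 0.407, 0.015, 0.217, 0, 0]
  ]
}}

```text
time: 9.15
tool_pos: [0.5214, -0.0286, 0.2207]
ee_rot: [3.141, -0.001, 0.919]
wrist_force: [0.9, 0.3, -1.0]
width: 0.0116
finger_force: 30.0
```

{"fn": "apply_moves", "kwargs": {
  "commands": [
    [0, 0, 0, 0.003, 0.045, 0, 0],
    [0, 0, 0, 0.006, 0.09, 0, 0],
    [0, 0, 0, 0.01, 0.135, 0, 0],
    [0, 0, 0, 0.013, 0.175, 0, 0],
    [0, 0, 0, 0.0137, 0.204, 0, 0]
  ]
}}

```text
time: 9.65
tool_pos: [0.535, 0.1763, 0.2205]
ee_rot: [-3.141, -0.001, 0.917]
wrist_force: [1.1, -0.6, -1.2]
width: 0.012
finger_force: 30.0
```

{"fn": "apply_moves", "kwargs": {
  "commands": [
    [0, 0, 0, 0, 0, 0, 0],
    [0, 0, 0, 0, 0, -0.004, 0],
    [0, 0, 0, 0, 0, -0.008, 0],
    [0, 0, 0, 0, 0, -0.008, 0],
    [0, 0, 0, 0, 0, -0.008, 0]
  ]
}}

```text
time: 10.15
tool_pos: [0.5352, 0.1723, 0.2122]
ee_rot: [-3.141, 0.0, 0.913]
wrist_force: [-0.4, 0.9, -0.4]
width: 0.0119
finger_force: 30.0
```

```bash
python3 - <<'E'
from h import *
w=snap('wrist');o=get_obs();print(o['tool_pos'],o['ee_rot'],o['time'],o['finger_force'],o['wrist_force'])
s=snap('side')
a=cv2.resize(w['pixels'][180:330,240:400],(480,450)); 
c=proj(s,[.535,.173,.17]).astype(int); b=cv2.resize(s['pixels'][c[1]-40:c[1]+40,c[0]-28:c[0]+28],(315,450))
cv2.imwrite('pics/w5.png',np.hstack([a,b])[:,:,::-1])
E
```

```text
[0.53534813 0.17246673 0.21248611] [3.14148256e+00 7.61598477e-05 9.13218142e-01] 10.2 29.99975323677063 [-0.17983423  0.97374886 -1.39088374]
```

View pics/w5.png

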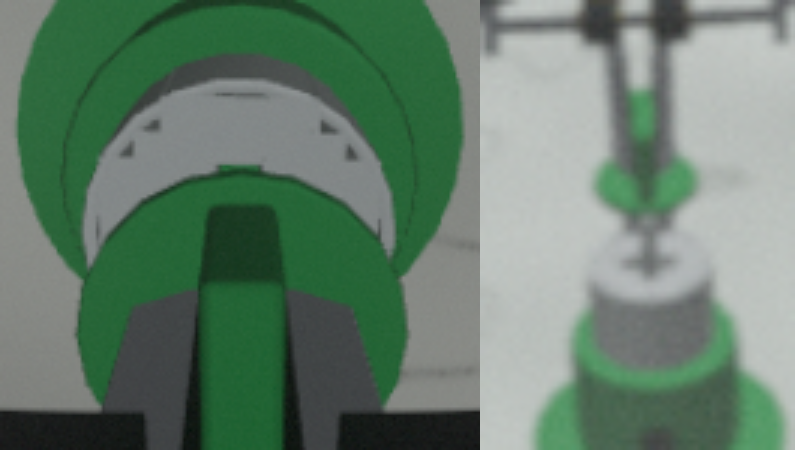

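The view shows the splines in line and the cap about 1 px right of the collar's centreline (bar x≈243, collar x≈240). I'll check along the tool's x using the rims.

```bash
python3 - <<'E'
from h import *
w=snap('wrist');o=get_obs();a=.9136;x=np.array([np.cos(a),np.sin(a)]);y=np.array([-x[1],x[0]]);T=np.array([.5352,.1737]) 
def L(p,z): 
    q=atz(w,np.array(p)/3+[240,180]-.33,z)[:2]-o['tool_pos'][:2]; return np.array([q@x,q@y]).round(4)
print(o['tool_pos'])
print('collar far',L([240,78],.145)-[.0365,0],'slot end',L([240,165],.145)-[.0165,0],'sides',L([84,235],.145),L([395,235],.145))
print('disc far',L([243,172],.2053)-[.03,0],L([243,176],.2053)-[.03,0],'bar end top',L([243,281],.249)-[.025,0],'sides',L([78,325],.2053),L([408,325],.2053))
E
```

```text
[0.53543437 0.17278651 0.21275059]
collar far [ 0.     -0.0006] slot end [ 0.0002 -0.0006] sides [0.0003 0.0353] [ 0.0003 -0.0362]
disc far [-0.0018 -0.0012] [-0.0025 -0.0012] bar end top [-0.0021 -0.0011] sides [0.0004 0.0282] [ 0.0004 -0.0306]
```

{"fn": "apply_moves", "kwargs": {
  "commands": [
    [0, 0, 0, 0.0001, 0.0009, 0, 0],
    [0, 0, 0, 0.0001, 0.0009, -0.008, 0],
    [0, 0, 0, 0.0001, 0.0009, -0.016, 0],
    [0, 0, 0, 0.0001, 0.0009, -0.022, 0],
    [0, 0, 0, 0.0001, 0.0009, -0.0245, 0]
  ]
}}

```text
time: 10.8
tool_pos: [0.5347, 0.1742, 0.1863]
ee_rot: [-3.14, 0.002, 0.915]
wrist_force: [-0.2, 0.8, -2.0]
width: 0.0119
finger_force: 30.0
```

{"fn": "apply_moves", "kwargs": {
  "commands": [
    [0, 0, 0, 0, 0, -0.001, 0],
    [0, 0, 0, 0, 0, -0.002, 0],
    [0, 0, 0, 0, 0, -0.003, 0],
    [0, 0, 0, 0, 0, -0.003, 0],
    [0, 0, 0, 0, 0, -0.003, 0]
  ]
}}

```text
time: 11.3
tool_pos: [0.5354, 0.1743, 0.1852]
ee_rot: [3.141, -0.0, 0.915]
wrist_force: [-0.4, 0.4, -0.8]
width: 0.0119
finger_force: 30.0
```

The splines are already 5 mm below the contact height with no force, so they are meshing. I continue down.

{"fn": "apply_moves", "kwargs": {
  "commands": [
    [0, 0, 0, 0, 0, -0.003, 0],
    [0, 0, 0, 0, 0, -0.007, 0],
    [0, 0, 0, 0, 0, -0.011, 0],
    [0, 0, 0, 0, 0, -0.014, 0],
    [0, 0, 0, 0, 0, -0.014, 0]
  ]
}}

```text
time: 11.8
tool_pos: [0.535, 0.1743, 0.1701]
ee_rot: [-3.141, 0.001, 0.915]
wrist_force: [-1.1, -1.4, -1.0]
width: 0.012
finger_force: 30.0
```

{"fn": "apply_moves", "kwargs": {
  "commands": [
    [0, 0, 0, 0, 0, -0.003, 0],
    [0, 0, 0, 0, 0, -0.006, 0],
    [0, 0, 0, 0, 0, -0.009, 0],
    [0, 0, 0, 0, 0, -0.0115, 0],
    [0, 0, 0, 0, 0, -0.0125, 0]
  ]
}}

```text
time: 12.3
tool_pos: [0.5357, 0.1744, 0.1594]
ee_rot: [3.141, -0.001, 0.915]
wrist_force: [0.5, 0.3, 5.9]
width: 0.0122
finger_force: 30.0
```

{"fn": "apply_moves", "kwargs": {
  "commands": [
    [0, 0, 0, 0, 0, -0.0005, 0],
    [0, 0, 0, 0, 0, -0.001, 0],
    [0, 0, 0, 0, 0, -0.0015, 0],
    [0, 0, 0, 0, 0, -0.0015, 0],
    [0, 0, 0, 0, 0, -0.0015, 0]
  ]
}}

```text
time: 12.8
tool_pos: [0.5357, 0.1744, 0.1583]
ee_rot: [3.14, -0.001, 0.915]
wrist_force: [-2.2, -0.2, 7.5]
width: 0.0122
finger_force: 30.0
```

```bash
python3 - <<'E'
from h import *
w=snap('wrist');o=get_obs();print(o['tool_pos'],o['ee_rot'],o['finger_force'],o['wrist_force'])
s=snap('side')
a=cv2.resize(w['pixels'][180:330,240:400],(480,450)); 
c=proj(s,[.535,.173,.15]).astype(int); b=cv2.resize(s['pixels'][c[1]-40:c[1]+40,c[0]-28:c[0]+28],(315,450))
cv2.imwrite('pics/w6.png',np.hstack([a,b])[:,:,::-1])
E
```

```text
[0.53571834 0.17438206 0.15832751] [ 3.14031320e+00 -1.37230612e-03  9.14801108e-01] 30.00090479850769 [-1.74463178 -0.37675618  6.36709631]
```

View pics/w6.png

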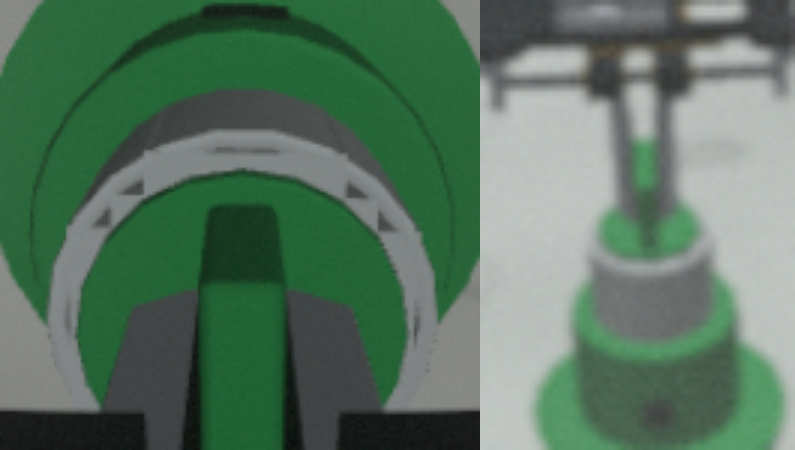

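The picture shows the disc concentric on the collar and essentially seated. One more small press to confirm a hard stop.

{"fn": "apply_moves", "kwargs": {
  "commands": [
    [0, 0, 0, 0, 0, -0.0005, 0],
    [0, 0, 0, 0, 0, -0.001, 0],
    [0, 0, 0, 0, 0, -0.001, 0],
    [0, 0, 0, 0, 0, -0.001, 0],
    [0, 0, 0, 0, 0, -0.001, 0]
  ]
}}

```text
time: 13.4
tool_pos: [0.5357, 0.1744, 0.1575]
ee_rot: [3.14, -0.001, 0.915]
wrist_force: [-1.8, -0.5, 6.9]
width: 0.0119
finger_force: 30.0
```

{"fn": "apply_moves", "kwargs": {
  "commands": [
    [0, 0, 0, 0, 0, -0.0005, 0],
    [0, 0, 0, 0, 0, -0.001, 0],
    [0, 0, 0, 0, 0, -0.001, 0],
    [0, 0, 0, 0, 0, -0.001, 0],
    [0, 0, 0, 0, 0, -0.001, 0]
  ]
}}

```text
time: 13.9
tool_pos: [0.5357, 0.1744, 0.1575]
ee_rot: [3.14, -0.002, 0.915]
wrist_force: [-3.5, -0.9, 10.4]
width: 0.0119
finger_force: 30.0
```

The height has stopped at 0.1575 while the force rises, so the disc is hard against the collar. Handing in.

```bash
python3 -c "
from bench import *
print(close_job())"
```

```text
the job is handed in; nothing more can be done
None
```

The green cap was drawn out of the slot, meshed with the feeder's socket, pressed to its hard stop and handed in at about 14 s, still gripped at 30 N; no verdict came back, and I did not recheck the bystanders in a picture afterwards.

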